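# Turn the dust filter and lock its bayonet cover

### The job

The filter cartridge of the bench dust extractor sits in its housing the wrong way round: pull it up out of its slot, turn it end for end so that its blue end is at the blue-collared inlet pipe, and put it fully back down in the slot. Then fit the clear cover with its two orange lugs in the two notches of the collar (green dots), push it down against the spring and turn it about a quarter turn clockwise, seen from above, until its lugs are locked at the red dots. Leave the bowl, the pink bottle, the blue-capped jar and the grey plaster cast where they stand.

Things in the scene. Friction and masses are not known exactly. Their poses are not given: they have to be found in the camera images.
- housing: Fixed round white filter housing, 128 mm across, 44 mm high, open on top. Origin: centre of its underside (on the 2 mm bench mat), z up. +x points along the level inlet pipe (30 mm thick, 35 mm blue collar, ends 92 mm from the axis). Grey bayonet collar on top: inward flange from 48.5 mm radius to the wall (58 mm), underside z 36 mm, top z 43 mm, with two notches.
- cartridge: Loose filter cartridge, about 80 g: body 60 mm long (x), 26 mm wide (y), 30 mm high, white with grey pleats, blue at the +x end, black at -x; on top along x a grip bar, 34 by 12 mm, half blue and half black likewise, its top 67 mm above the underside. Origin: centre of its underside, z up. Starts in the slot, black end at the inlet, the grip bar's top 75 mm above the housing origin.
- blue_end (a point): Middle of the blue end face of the cartridge, 30 mm along its +x from the origin, 15 mm above its underside.
- seal_ring (a joint): Black sprung seal ring in the housing, 38 to 47 mm radius, carries the cover's rim. Its top stands at z 36 mm at 0; the value is how far it is pushed down (m), at most 0.010. It takes 4 N before it moves, 8.5 N fully down. The cover can turn only while it is pressed 6 mm or more below its rest height on the ring; then friction resists the turn with about 0.2 N m.
- slot (a point): Centre of the slot's floor on the housing's axis, 8 mm above the housing origin. The slot lies along housing x, 63 mm by 29 mm, 14 mm deep, with a small chamfer, in a block whose top is at z 22 mm inside the housing. The cartridge has 1.5 mm of play all round in it.
- cover: Loose clear round cover (upside-down cup), about 160 g, 92 mm across, 58 mm high, 54 mm of room inside, standing on its rim. Origin: centre of the rim's underside, z up. Two orange lugs on its +x and -x sides at the rim, 20 mm wide, 6 mm thick, reaching 53.5 mm from the axis. A half turn makes no difference. Origin 36 mm above the housing origin when resting in the notches, 33 mm when locked.
- handle (a point): Middle of the cover's orange bar handle, on its axis, 82 mm above the rim's underside. The bar lies along cover x (in line with the lugs), 56 mm long, 12 mm thick, its top 90 mm above the rim; below it an orange disc with its top at 60.5 mm.
- lug_a (a point): Upper side of the cover's lug on +x, 50 mm from its axis.
- lock_a (a point): Lock place (red dot) at -40 degrees from housing +x, 80 degrees clockwise from notch_a, 50 mm from the axis, on the flange top. An end stop blocks the lug at about 82 degrees of turn. At the lock place the flange's underside is 3 mm higher; the spring lifts the lug into this pocket and so locks it.
- lock_b (a point): The opposite lock place (red dot), at 140 degrees from the housing's +x.
- notch_a (a point): Middle of one collar notch (34 degrees wide, green dot), at +40 degrees from housing +x (counter-clockwise from above), 50 mm from the axis, on the flange top. The other notch is opposite, at 220 degrees. A cover lug pushed down through a notch passes under the flange and can then be turned clockwise; the other way is blocked.
- bowl: Bystander: green rubber bowl, 115 mm across, 64 mm high; origin at the centre of its underside.
- pink_bottle: Bystander: pink bottle with a white cap, 45 mm across, 105 mm high; origin at the centre of its underside.
- blue_cap_jar: Bystander: white jar with a blue cap, 52 mm across, 82 mm high; origin at the centre of its underside.
- cast: Bystander: grey plaster dental cast, 57 by 68 mm, 32 mm high; origin at the centre of its underside.
Mind the look-alikes: they are no part of the job. Leave any yellow look-alike of the cartridge alone. Leave any yellow look-alike of the cover alone.

How it is judged:
On the way, in this order (a step that is already met when the one before it is completed fails the run):
1. the cartridge is lifted clear of the slot (z of cartridge in the frame of housing above 0.03 m), for 0.1 s.
2. the cartridge stands fully down in the slot with its blue end at the inlet pipe (z of cartridge in the frame of housing between 0.005 and 0.011 m and x of blue_end in the frame of housing above 0.024 m and horizontal distance between cartridge and slot below 0.006 m), for 0.2 s.
3. the cover is in the collar and pushed down against the spring (horizontal distance between cover and housing below 0.006 m and z of cover in the frame of housing below 0.0315 m), for 0.1 s.
At the end, for the whole second after the job is handed in: Cartridge down in the slot (within 3 mm of its floor, 6 mm of its centre), blue end at the inlet; cover level, at rest, centred within 5 mm, lugs within 6.5 mm of the lock places and under the flange (rim below 35.5 mm); bystanders upright and within 20 mm of their starts (all of step 2 and (horizontal distance between lug_a and lock_a below 0.0065 m or horizontal distance between lug_a and lock_b below 0.0065 m) and horizontal distance between cover and housing below 0.005 m and z of cover in the frame of housing between 0.024 and 0.0355 m and angle between cover's own z axis and vertical below 0.08 rad and linear speed of each of cover, cartridge below 0.02 m/s); the robot touches nothing.
It fails at once if the green rubber bowl is pushed more than 20 mm from its place or tipped (distance of bowl from where it was at the start of the episode above 0.02 m or angle between bowl's own z axis and vertical above 0.3 rad).
It fails at once if the pink bottle is pushed more than 20 mm from its place or tipped (distance of pink_bottle from where it was at the start of the episode above 0.02 m or angle between pink_bottle's own z axis and vertical above 0.3 rad).
It fails at once if the jar with the blue cap is pushed more than 20 mm from its place or tipped (distance of blue_cap_jar from where it was at the start of the episode above 0.02 m or angle between blue_cap_jar's own z axis and vertical above 0.3 rad).
It fails at once if the grey plaster cast is pushed more than 20 mm from its place or tipped (distance of cast from where it was at the start of the episode above 0.02 m or angle between cast's own z axis and vertical above 0.3 rad).
It also fails if it takes over 70 s, if anything falls off the work surface, if the arm or the gripper's body presses on something with over 40 N, if the wrist force passes 120 N, or if a joint passes its speed limit or range.

### The arm

A 6-joint arm with a two-finger parallel gripper is mounted at the origin on a cart in front of the work surface, level with it; the furniture and walls round the work are solid. World frame = base frame: x ahead of the robot, y to its left, z up, the work surface at z = 0. Lengths are in m, angles in rad, forces in N, time in s.
With the tool pointing down it reaches from about 0.25 to 0.725 m from the base axis. Payload 4 kg.
Tool frame: the origin (TCP) lies midway between the tips of the shut fingers; the grasp point (between the pads) lies env.tcp_to_grasp behind it (env.tcp_to_grasp is the distance from the TCP to the grasp point, in m); z points along the fingers, x is the direction in which the jaws open and shut, and the axes are right-handed (so a half turn about z gives the same grasp; the last joint's range is limited). The gripper opens to 85 mm and grips with 20 to 120 N. Pads are 22 mm wide; open, the fingers measure 114 mm over their backs; the gripper's body (76 mm by 85 mm) begins 54 mm behind the grasp point. The pads swing forward as they close: fully open they stand 13 mm farther back than shut.
Start: joints at [1.157, 0.241, 0.005, 1.335, 0, 1.571], TCP at [0.201, 0.458, 0.231] pointing down, gripper open.
Joint ranges: [-2.72, 2.72], [-1.05, 1.87], [-1.09, 1.28], [-1.99, 2.15], [-1.42, 1.44], [-3.14, 3.14]. Speed limits (rad/s): [2.79, 2.79, 3.14, 3.14, 3.14, 3.14].

### API

Orientations are given as a 3x3 rotation matrix whose columns are the frame's x, y, z axes.
In Python, from plant import env gives the robot as it stands. The module is installed in compiled form; this text tells all that it offers.
- The arm moves only by the tool carry_out, never from a script. Its argument "commands" is one flat list of numbers, 7 for each row, row after row: the turn, a rotation vector about the tool's x, y, z in rad, then the shift along the tool's x, y, z in m, then the closure, from 0 (fully open) to 1 (shut). A call has 1 to 5 rows; each row is the pose to reach, as a shift and turn from the pose commanded when the call began, along the tool's axes at that moment; what a row does not reach only later rows make up. A row lasts 1/12 s, in which the tool goes at most 41.7 mm and 7.16 degrees, less where a joint would pass 70% of its speed; a pose out of reach is approached as far as the arm can. A call with a gripper value outside its range is refused whole. The fingers move at their own pace and stop on an object; the grip force is fixed at half the most. Time passes only in rows, so rows that repeat a pose let the fingers close. It gives the time, the measured TCP pose, the force and the opening at its end, in the units of the state.
- env.get_state(): the state, without advancing time (a new reading comes with each control period).
- env.grab_frame(name): name is "scene" or "top"; returns the picture (400x640x3 uint8, red, green, blue); there is no depth.
- env.camera_info(name): a dict with "fx", "fy", "cx", "cy" (pixels), "dist" ([k1, k2, p1, p2, k3] as OpenCV has them; the pictures are not rectified), "R" (3x3) and "t" (3): a world point X has camera coordinates R X + t. Camera axes: x right, y down, z forward; pixel columns grow to the right and rows downward; lengths in m; the calibration is good to about 2 mm. A picture is of the moment at which its call begins. camera_info takes no time and is no camera call.
- env.close_job(): hands the job in, once; it reports no verdict.
The state is a dict: "t": time; "joint_pos": joint angles; "joint_velocities": joint speeds; "effort": joint torques, N m; "tcp_pos": TCP position; "tool_rot": TCP orientation; "force": force on the tool from outside, world axes, zero at the start; "wrist_torque": the same for the moment, N m; "opening": finger opening in m.
Only numpy, scipy, OpenCV 4.12 (cv2) and the standard library are available. Lean on these libraries where they do the work, as an engineer would, in place of code of your own. Each camera call takes 0.05 s, during which the arm holds its last target.

## Working session

There is one attempt and no reset: what is moved stays moved. The work goes in short steps, Python scripts to look and compute and a tool call to move; the robot and the scene stay as the last step left them, time stands still between calls to the robot, and variables do not carry over. Pictures are saved under pics/ and viewed, and the job is handed in when it is done.

Besides the shell and the picture viewer there is one more tool, called as a command line: name --argument value ..., lists and objects as JSON in quotes. carry_out: Moves the arm, as the interface text tells. Its arguments: {"type":"object","properties":{"commands":{"type":"array"}},"required":["commands"]}

```bash
mkdir -p pics; ls
python3 - <<'E'
from plant import env
import cv2
s=env.get_state()
for k,v in s.items(): print(k,v)
print(env.tcp_to_grasp)
for n in("scene","top"):
    cv2.imwrite(f"pics/{n}0.png",env.grab_frame(n)[:,:,::-1]); print(n,env.camera_info(n))
E
```

```text
pics
t 0.0
joint_pos [ 1.15701584e+00  2.41432714e-01  3.70590718e-03  1.33517523e+00
 -3.33467231e-05  1.57080646e+00]
joint_velocities [-7.44661723e-04 -1.54055503e-03 -7.27707535e-04  1.23391835e-03
 -5.23452705e-06  8.87247082e-04]
effort [ 4.03409410e-05 -3.72322083e+01  2.52404273e+01  1.70644530e-02
 -8.63097080e-05 -8.16713907e-06]
tcp_pos [0.20079214 0.45722132 0.2303961 ]
tool_rot [[ 4.02082013e-01  9.15603292e-01 -8.16116144e-04]
 [ 9.15601235e-01 -4.02082839e-01 -1.94140723e-03]
 [-2.10570515e-03  3.33679765e-05 -9.99997782e-01]]
force [ 0.51027988 -0.43020678 -0.16179786]
wrist_torque [-0.03587893 -0.03658828  0.00658366]
opening 0.08506403390836717
0.0187
scene {'fx': 362.59737821478274, 'fy': 362.59737821478274, 'cx': 331.6230028573863, 'cy': 188.76150707493574, 'dist': array([-0.06259179,  0.        ,  0.        ,  0.        ,  0.        ]), 'R': array([[ 0.57269356, -0.81971293,  0.00963274],
       [-0.57364429, -0.40911633, -0.70961684],
       [ 0.58562301,  0.40086723, -0.70452193]]), 't': array([-0.11928411,  0.44773621,  0.93076212])}
top {'fx': 368.60061174462436, 'fy': 368.60061174462436, 'cx': 323.2821835652965, 'cy': 202.88577476261835, 'dist': array([0.00532239, 0.        , 0.        , 0.        , 0.        ]), 'R': array([[-0.00431163, -0.99957511, -0.02882739],
       [-0.99712688,  0.00647766, -0.07547197],
       [ 0.07562664,  0.02841916, -0.99673114]]), 't': array([0.24368269, 0.53991869, 1.25770943])}
```

View pics/scene0.png

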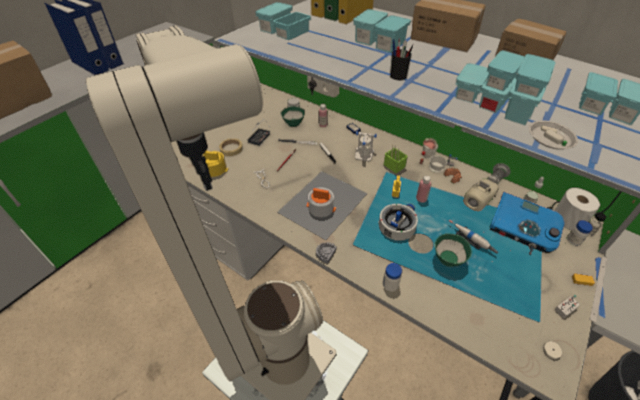

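View pics/top0.png

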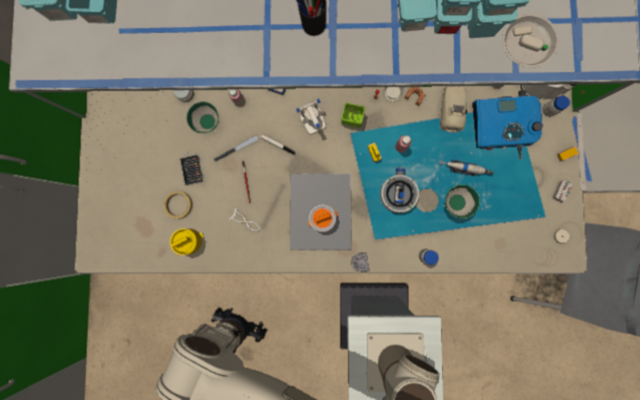

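Top view: housing with cartridge at (400,194), orange-handled cover at (322,219), yellow cover look-alike at (185,241), yellow cartridge look-alike at (374,152), bowl (462,203), bottle (403,143), jar (430,257), cast (361,262). By the description I choose the (400,194) cartridge and the (322,219) cover. I'll check that in close crops.

```bash
cat > h.py <<'E'
import numpy as np, cv2
from plant import env
def K(c): return np.array([[c['fx'],0,c['cx']],[0,c['fy'],c['cy']],[0,0,1]])
def ray(n,uv):
    c=env.camera_info(n); p=cv2.undistortPoints(np.array([[uv]],float),K(c),c['dist'])[0,0]
    return -c['R'].T@c['t'], c['R'].T@np.array([p[0],p[1],1])
def onz(n,uv,z):
    o,d=ray(n,uv); return o+d*(z-o[2])/d[2]
def proj(n,X):
    c=env.camera_info(n); return cv2.projectPoints(np.atleast_2d(np.array(X,float)),cv2.Rodrigues(c['R'])[0],c['t'],K(c),c['dist'])[0][:,0]
def tri(ua,ub):
    oa,da=ray("scene",ua);ob,db=ray("top",ub); da/=np.linalg.norm(da);db/=np.linalg.norm(db)
    s=np.linalg.lstsq(np.c_[da,-db],ob-oa,rcond=None)[0]; A=oa+s[0]*da;B=ob+s[1]*db
    return (A+B)/2,np.linalg.norm(A-B)
def crop(img,x0,y0,x1,y1,k): return cv2.resize(img[y0:y1,x0:x1],None,fx=k,fy=k,interpolation=cv2.INTER_NEAREST)
E
python3 - <<'E'
from h import *
t=cv2.imread('pics/top0.png');s=cv2.imread('pics/scene0.png')
a=np.vstack([np.hstack([crop(t,360,160,430,225,5),crop(t,287,185,357,250,5)]),np.hstack([crop(s,365,190,435,245,5),crop(s,287,170,357,225,5)])])
cv2.imwrite('pics/c0.png',a);print(a.shape)
E
```

```text
(600, 700, 3)
```

View pics/c0.png

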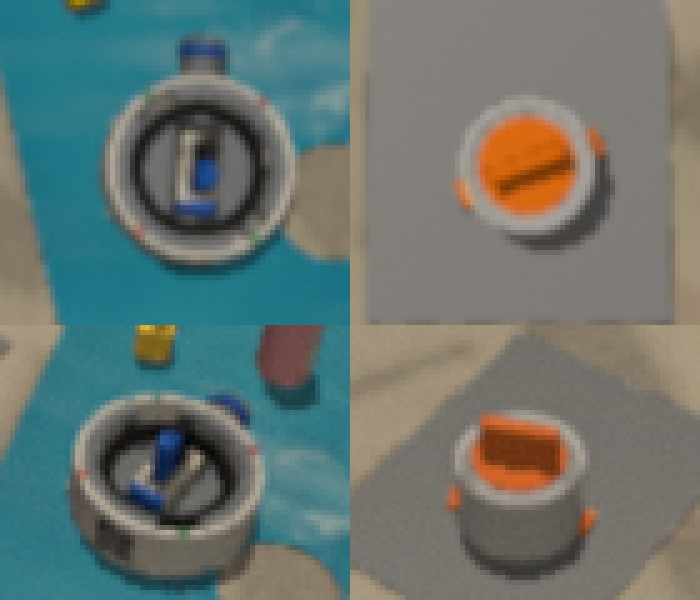

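Crops confirm it: the housing has its blue inlet stub pointing up in the top view, and the white/black/blue cartridge has its blue end at the near side, which is the wrong way round. The cover is the orange and clear one, with its lugs at ≈(379,224) and (406,213) top-crop px. Next I measure.

```bash
cat > meas.py <<'E'
from h import *
def blobs(im,box,lo,hi,minA=2,lo2=None,hi2=None):
    x0,y0,x1,y1=box; k=4
    c=cv2.resize(im[y0:y1,x0:x1],None,fx=k,fy=k,interpolation=cv2.INTER_CUBIC); hsv=cv2.cvtColor(c,cv2.COLOR_BGR2HSV)
    m=cv2.inRange(hsv,lo,hi)
    if lo2: m|=cv2.inRange(hsv,lo2,hi2)
    n,l,st,ce=cv2.connectedComponentsWithStats(m)
    out=[]
    for i in range(1,n):
        if st[i,4]>=minA*k*k: out.append((st[i,4]/k/k,(ce[i]+.5)/k-.5+[x0,y0],(l==i).astype(np.uint8)))
    return sorted(out,key=lambda b:-b[0])
E
python3 - <<'E'
from meas import *
t=cv2.imread('pics/top0.png');s=cv2.imread('pics/scene0.png')
for n,im,b in(("top",t,(380,172,420,215)),("scene",s,(375,200,422,245))):
    for nm,a in(("green",((45,70,60),(80,255,255))),("red",((0,110,90),(8,255,255),0.5,(172,110,90),(180,255,255)))):
        for A,c,_ in blobs(im,b,a[0],a[1],0.4,*a[3:]): print(n,nm,round(A,1),c.round(2),onz(n,c,.045).round(4))
for n,im,b in(("top",t,(300,195,345,245)),("scene",s,(300,180,345,225))):
    for A,c,m in blobs(im,b,(5,150,90),(22,255,255),0.5): print(n,"orange",round(A,1),c.round(2),onz(n,c,.092).round(4),onz(n,c,.008).round(4))
for A,c,m in blobs(t,(390,160,412,215),(105,130,60),(125,255,255),0.5): print("blue",round(A,1),c.round(2),onz("top",c,.077).round(4))
E
```

```text
top green 0.6 [389.05 178.1 ] [0.6231 0.0149 0.045 ]
top green 0.4 [411.12 208.12] [ 0.5199 -0.0578  0.045 ]
scene green 2.0 [401.04 230.57] [ 0.5255 -0.0554  0.045 ]
top orange 284.2 [321.91 217.67] [0.4874 0.2435 0.092 ] [0.4904 0.2463 0.008 ]
top orange 6.8 [335.83 213.15] [0.502  0.1978 0.092 ] [0.506  0.1973 0.008 ]
top orange 3.6 [309.24 223.77] [0.4676 0.2852 0.092 ] [0.4693 0.2908 0.008 ]
scene orange 205.3 [320.14 195.46] [0.4647 0.2277 0.092 ] [0.5298 0.2768 0.008 ]
scene orange 8.9 [333.79 209.02] [0.4407 0.1548 0.092 ] [0.5036 0.197  0.008 ]
scene orange 6.1 [307.39 204.47] [0.4067 0.2375 0.092 ] [0.4663 0.2875 0.008 ]
blue 22.4 [400.61 194.32] [ 0.564  -0.0175  0.077 ]
blue 15.2 [399.93 169.58] [ 0.6469 -0.0169  0.077 ]
blue 12.8 [399.2  201.44] [ 0.5404 -0.0124  0.077 ]
```

```bash
cat >> meas.py <<'E'
def dot(im,uv,ch,r=4):
    u,v=np.round(uv).astype(int); p=im[v-r:v+r+1,u-r:u+r+1].astype(float)
    o=[i for i in range(3) if i!=ch]; e=p[:,:,ch]-p[:,:,o].mean(2); e=np.clip(e-np.median(e)-8,0,None)
    yy,xx=np.mgrid[-r:r+1,-r:r+1]; return np.array([u+(e*xx).sum()/e.sum(),v+(e*yy).sum()/e.sum()]),e.max()
E
python3 - <<'E'
from meas import *
ims={n:[env.grab_frame(n)[:,:,::-1].astype(float) for _ in range(6)] for n in("top","scene")}
av={n:np.mean(v,0) for n,v in ims.items()}
for n in av: np.save(f'av_{n}.npy',av[n]); cv2.imwrite(f'av_{n}.png',av[n])
g={"top":{"ga":((389.8,179.6),1),"gb":((411.4,207.8),1),"ra":((412.8,180.4),2),"rb":((387.6,206.6),2)},
"scene":{"ga":((365+157/5,190+75/5),1),"gb":((401,230.6),1),"ra":((365+252/5,190+130/5),2),"rb":((365+82/5,190+152/5),2)}}
P={}
for n in g:
    P[n]={k:dot(av[n],*a,r=3) for k,a in g[n].items()}
    W={k:onz(n,p[0],.045) for k,p in P[n].items()}
    for k in W: print(n,k,P[n][k][0].round(2),round(P[n][k][1]),W[k].round(4))
    print(' centres',((W['ga']+W['gb'])/2).round(4),((W['ra']+W['rb'])/2).round(4),'dist',np.linalg.norm(W['ga']-W['gb']),np.linalg.norm(W['ra']-W['rb']))
    dg=W['ga']-W['gb'];dr=W['ra']-W['rb']; print(' yaw',np.degrees(np.arctan2(dg[1],dg[0]))-40,np.degrees(np.arctan2(dr[1],dr[0]))+40)
for k in P['top']: print(k,tri(P['scene'][k][0],P['top'][k][0]))
t=av['top'].astype(np.uint8)
a=np.hstack([crop(t,374,164,426,220,7),crop(av['scene'].astype(np.uint8),374,195,426,251,7)])
cv2.imwrite('pics/c1.png',a)
E
```

```text
top ga [388.48 177.79] 21 [0.6242 0.0168 0.045 ]
top gb [412.79 209.7 ] 15 [ 0.5145 -0.0633  0.045 ]
top ra [411.78 181.09] 49 [ 0.6122 -0.0621  0.045 ]
top rb [387.36 205.96] 32 [0.5277 0.0223 0.045 ]
 centres [ 0.5694 -0.0233  0.045 ] [ 0.57   -0.0199  0.045 ] dist 0.13584454148593697 0.1193803655266409
 yaw -3.88691202292474 -4.946889864402117
scene ga [396.01 202.4 ] 20 [0.6286 0.0176 0.045 ]
scene gb [401.06 230.87] 27 [ 0.5244 -0.056   0.045 ]
scene ra [414.98 214.73] 33 [ 0.615  -0.0627  0.045 ]
scene rb [380.95 219.58] 45 [0.5286 0.0219 0.045 ]
 centres [ 0.5765 -0.0192  0.045 ] [ 0.5718 -0.0204  0.045 ] dist 0.12753336197466195 0.12095751219471665
 yaw -4.753053135617009 -4.410768936839858
ga (array([0.62403568, 0.01674804, 0.04935748]), np.float64(0.0015858459247348683))
gb (array([ 0.51345937, -0.05988922,  0.05906661]), np.float64(0.0009077872738288681))
ra (array([ 0.61244206, -0.06248928,  0.04704524]), np.float64(0.0018949112489883666))
rb (array([0.52788477, 0.02202147, 0.04552943]), np.float64(0.0007222460676682444))[ WARN:0@16.396] global loadsave.cpp:1063 imwrite_ Unsupported depth image for selected encoder is fallbacked to CV_8U.
```

View pics/c1.png

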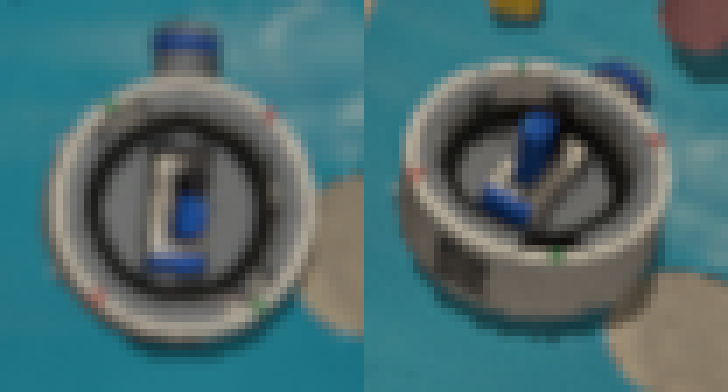

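Run:
```python
from meas import *
av={n:np.load(f'av_{n}.npy') for n in("top","scene")}
g={"top":{"ga":((389.2,178.6),1),"gb":((410.7,207),1),"ra":((412,180),2),"rb":((387.4,206.2),2)},
"scene":{"ga":((396,204.3),1),"gb":((401,231.3),1),"ra":((415,214.7),2),"rb":((381,219.6),2)}}
z=.046
for n in g:
    W={}
    for k,a in g[n].items():
        u,v=np.round(a[0]).astype(int);r=2;p=av[n][v-r:v+r+1,u-r:u+r+1]
        ch=a[1]; e=(p[:,:,1]-np.maximum(p[:,:,0],p[:,:,2])) if ch==1 else p[:,:,2]-p[:,:,1]
        e=np.clip(e-(-4 if ch==1 else 25),0,None); yy,xx=np.mgrid[-r:r+1,-r:r+1]
        c=np.array([u+(e*xx).sum()/e.sum(),v+(e*yy).sum()/e.sum()]); W[k]=onz(n,c,z); print(n,k,c.round(2),e.sum().round(),W[k].round(4))
    dg=W['ga']-W['gb'];dr=W['ra']-W['rb']
    print(' centres',((W['ga']+W['gb'])/2).round(4),((W['ra']+W['rb'])/2).round(4),np.linalg.norm(dg),np.linalg.norm(dr),' yaw',np.degrees(np.arctan2(dg[1],dg[0]))-40,np.degrees(np.arctan2(dr[1],dr[0]))+40)
# cover
ct={}
for n,b in(("top",(300,195,345,245)),("scene",(300,180,345,225))):
    im=av[n].astype(np.uint8); hsv=blobs(im,b,(5,150,90),(22,255,255),0.5)
    L=[onz(n,c,.008) for A,c,_ in hsv[1:3]]; d=L[0]-L[1]; print(n,'lugs',L,(L[0]+L[1])/2,np.linalg.norm(d),np.degrees(np.arctan2(d[1],d[0])))
    gx=crop(im,b[0],b[1],b[2],b[3],8); cv2.imwrite(f'pics/cov_{n}.png',gx)
a=np.hstack([cv2.imread('pics/cov_top.png')[:360],cv2.imread('pics/cov_scene.png')[:360]]);cv2.imwrite('pics/cov.png',a)
```

```text
top ga [389.26 178.64] 176.0 [0.6212 0.0143 0.046 ]
top gb [410.73 207.28] 184.0 [ 0.5227 -0.0564  0.046 ]
top ra [412. 180.] 8.0 [ 0.6158 -0.0627  0.046 ]
top rb [387.5  205.97] 41.0 [0.5276 0.0219 0.046 ]
 centres [ 0.5719 -0.021   0.046 ] [ 0.5717 -0.0204  0.046 ] 0.12120407427962827 0.12220960762398066  yaw -4.32509408904609 -3.8138176136086344
scene ga [395.96 203.86] 79.0 [0.6214 0.0141 0.046 ]
scene gb [401.05 230.64] 166.0 [ 0.5245 -0.0558  0.046 ]
scene ra [415.   214.55] 28.0 [ 0.6148 -0.0627  0.046 ]
scene rb [380.91 219.36] 63.0 [0.5285 0.0222 0.046 ]
 centres [ 0.5729 -0.0209  0.046 ] [ 0.5717 -0.0202  0.046 ] 0.11947519567567023 0.12103925512423612  yaw -4.190590118085922 -4.498088313734456
top lugs [array([0.50581156, 0.19724036, 0.008     ]), array([0.46913181, 0.29083008, 0.008     ])] [0.48747168 0.24403522 0.008     ] 0.1005208502203227 -68.59875936522391
scene lugs [array([0.50341824, 0.19695011, 0.008     ]), array([0.46618381, 0.2874751 , 0.008     ])] [0.48480103 0.2422126  0.008     ] 0.09788347865473283 -67.64182026079028
```

View pics/cov.png

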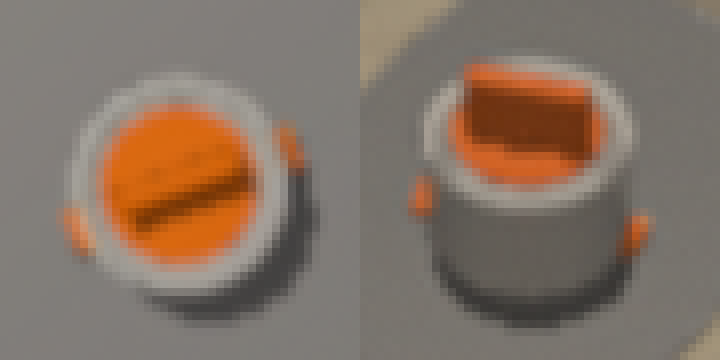

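carry_out --commands '[0,0,-0.34,-0.288,0.532,0.07,0.4,0,0,-0.34,-0.288,0.532,0.07,0.4,0,0,-0.34,-0.288,0.532,0.07,0.4,0,0,-0.34,-0.288,0.532,0.07,0.4,0,0,-0.34,-0.288,0.532,0.07,0.4]'

```text
t: 1.12
tcp_pos: [0.3221, 0.3024, 0.2087]
tool_rot: [[0.072, 0.997, 0.001], [0.997, -0.072, 0.0], [0.001, 0.001, -1.0]]
force: [0.8, 0.7, -0.2]
opening: 0.0511
```

```bash
cat > go.py <<'E'
# usage: go.py x y z yaw_deg(of tool x)
import sys; from h import *
from scipy.spatial.transform import Rotation as Ro
s=env.get_state(); R=np.array(s['tool_rot']);p=np.array(s['tcp_pos'])
print('t',round(s['t'],2),'p',p.round(4),'yaw',np.degrees(np.arctan2(R[1,0],R[0,0])).round(2),'j',np.degrees(s['joint_pos']).round(1),'F',np.round(s['force'],1),'M',np.round(s['wrist_torque'],2),'op',round(s['opening'],4))
if len(sys.argv)>1:
    x,y,z,w=map(float,sys.argv[1:]); w=np.radians(w)
    Rt=np.array([[np.cos(w),np.sin(w),0],[np.sin(w),-np.cos(w),0],[0,0,-1.]])
    print('rot',Ro.from_matrix(R.T@Rt).as_rotvec().round(4),'shift',(R.T@(np.array([x,y,z])-p)).round(4))
E
python3 go.py 0.572 -0.0206 0.13 85.8
```

```text
t 1.12 p [0.3221 0.3024 0.2087] yaw 85.88 j [ 43.2   7.9 -10.5  71.6  -0.   47.3] F [ 0.8  0.7 -0.2] M [ 0.04 -0.09  0.  ] op 0.0511
rot [ 0.0006 -0.0005  0.0014] shift [-0.3042  0.2724  0.0787]
```

carry_out --commands '[0,0,0,-0.304,0.272,0.07,0.4,0,0,0,-0.304,0.272,0.07,0.4,0,0,0,-0.304,0.272,0.07,0.4,0,0,0,-0.304,0.272,0.07,0.4,0,0,0,-0.304,0.272,0.07,0.4]'

```text
t: 1.53
tcp_pos: [0.4477, 0.1391, 0.1735]
tool_rot: [[0.074, 0.997, 0.001], [0.997, -0.074, 0.0], [0.0, 0.001, -1.0]]
force: [1.3, 0.1, 0.7]
opening: 0.0514
```

carry_out --commands '[0,0,0,-0.14,0.125,0.03,0.4,0,0,0,-0.14,0.125,0.03,0.4,0,0,0,-0.14,0.125,0.03,0.4,0,0,0,-0.14,0.125,0.03,0.4,0,0,0,-0.14,0.125,0.03,0.4]'

```text
t: 1.95
tcp_pos: [0.563, -0.0117, 0.1426]
tool_rot: [[0.077, 0.997, 0.001], [0.997, -0.077, -0.001], [-0.001, 0.001, -1.0]]
force: [0.4, 0.2, -0.4]
opening: 0.0512
```

```bash
python3 go.py 0.572 -0.0206 0.09 85.8
```

```text
t 1.95 p [ 0.563  -0.0117  0.1426] yaw 85.58 j [-1.2 23.8  0.9 67.1 -0.1  3.3] F [ 0.4  0.2 -0.4] M [ 0.02 -0.01  0.09] op 0.0512
rot [ 0.0009  0.0011 -0.0039] shift [-0.0081  0.0096  0.0527]
```

carry_out --commands '[0,0,-0.004,-0.008,0.0095,0.03,0.4,0,0,-0.004,-0.008,0.0095,0.052,0.4,0,0,-0.004,-0.008,0.0095,0.052,0.4,0,0,-0.004,-0.008,0.0095,0.052,0.4]'

```text
t: 2.28
tcp_pos: [0.5684, -0.0168, 0.0902]
tool_rot: [[0.07, 0.998, -0.004], [0.998, -0.07, 0.0], [-0.0, -0.004, -1.0]]
force: [0.4, 0.3, 0.1]
opening: 0.0511
```

```bash
cat > look.py <<'E'
import sys; from h import *
n=sys.argv[1]; bt=list(map(int,sys.argv[2:6])); bs=list(map(int,sys.argv[6:10])); k=int(sys.argv[10])
t=env.grab_frame("top")[:,:,::-1];s=env.grab_frame("scene")[:,:,::-1]
cv2.imwrite(f'{n}_top.png',t);cv2.imwrite(f'{n}_scene.png',s)
a=crop(t,*bt,k);b=crop(s,*bs,k);h=min(a.shape[0],b.shape[0]); cv2.imwrite(f'pics/{n}.png',np.hstack([a[:h],b[:h]]))
E
python3 go.py 0.572 -0.0206 0.05 85.8; python3 look.py l1 370 160 430 230 370 170 430 240 6
```

```text
t 2.28 p [ 0.5684 -0.0168  0.0902] yaw 85.98 j [-1.7 27.2 -2.1 60.9  0.   2.3] F [0.4 0.3 0.1] M [ 0.01 -0.08 -0.  ] op 0.0511
rot [-0.0043  0.0001  0.0031] shift [-0.0036  0.004   0.0401]
```

View pics/l1.png

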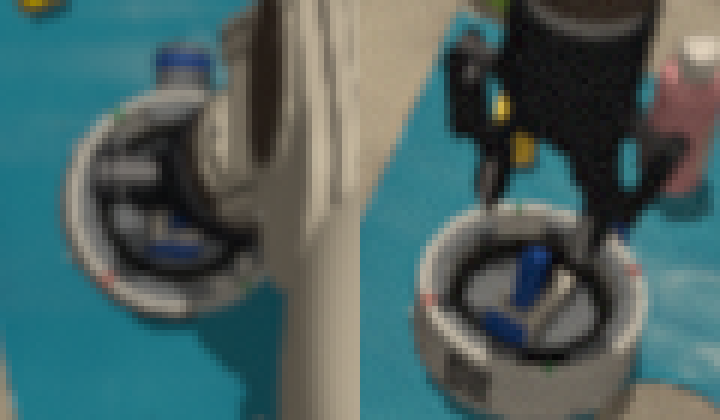

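Scene view: the open fingers straddle the grip bar (scene bar ≈(459,216)), and the bar looks free of them. I go down and settle.

carry_out --commands '[0.002,0,0.002,-0.0036,0.004,0.03,0.4,0.002,0,0.002,-0.0036,0.004,0.038,0.4,0.002,0,0.002,-0.0036,0.004,0.038,0.4,0.002,0,0.002,-0.0036,0.004,0.038,0.4]'

```text
t: 2.72
tcp_pos: [0.5734, -0.02, 0.0542]
tool_rot: [[0.071, 0.997, -0.002], [0.997, -0.071, 0.0], [0.0, -0.002, -1.0]]
force: [0.0, -0.2, 0.6]
opening: 0.0517
```

```bash
python3 go.py 0.572 -0.0206 0.052 85.8
```

```text
t 2.72 p [ 0.5734 -0.02    0.0542] yaw 85.93 j [-2.  29.7 -3.9 56.5  0.   2.1] F [ 0.  -0.2  0.6] M [ 0.01  0.01 -0.05] op 0.0517
rot [-0.0023 -0.0001  0.0023] shift [-0.0007 -0.0013  0.0022]
```

Now squeeze along y to centre it.

carry_out --commands '[0,0,0.002,0,-0.001,0.002,0.8,0,0,0.002,0,-0.001,0.002,0.8,0,0,0.002,0,-0.001,0.002,0.9,0,0,0.002,0,-0.001,0.002,1,0,0,0.002,0,-0.001,0.002,1]'

```text
t: 3.13
tcp_pos: [0.5734, -0.0204, 0.0526]
tool_rot: [[0.074, 0.997, -0.0], [0.997, -0.074, 0.0], [0.0, -0.0, -1.0]]
force: [-0.6, -0.6, 4.1]
opening: 0.0107
```

```bash
python3 go.py 0.572 -0.0206 0.052 85.8
```

```text
t 3.13 p [ 0.5734 -0.0204  0.0526] yaw 85.78 j [-2.  29.7 -4.2 56.1  0.   2.2] F [-0.6 -0.6  4.1] M [-0.01  0.06 -0.01] op 0.0107
rot [-0.     -0.0002 -0.0004] shift [-0.0003 -0.0014  0.0006]
```

Gripped the 12 mm bar with almost no lateral force (0.6 N), so y is centred. I open, turn 90° and grip along the bar's length.

carry_out --commands '[0,0,0,0,0,0,0.4,0,0,0,0,0,0,0.4,0,0,0.12,0,0,0,0.4,0,0,0.24,0,0,0,0.4,0,0,0.36,0,0,0,0.4]'

```text
t: 3.55
tcp_pos: [0.5723, -0.0204, 0.0511]
tool_rot: [[0.426, 0.905, -0.003], [0.905, -0.426, 0.0], [-0.001, -0.003, -1.0]]
force: [0.1, -0.1, -0.7]
opening: 0.0512
```

carry_out --commands '[0,0,0.124,0,0,0,0.4,0,0,0.248,0,0,0,0.4,0,0,0.372,0,0,0,0.4,0,0,0.496,0,0,0,0.4,0,0,0.62,0,0,0,0.4]'

```text
t: 3.97
tcp_pos: [0.5723, -0.0205, 0.0511]
tool_rot: [[0.872, 0.489, -0.003], [0.489, -0.872, 0.0], [-0.002, -0.002, -1.0]]
force: [-0.4, 0.5, -0.6]
opening: 0.0513
```

carry_out --commands '[0,0,0.12,0,0,0,0.4,0,0,0.24,0,0,0,0.4,0,0,0.36,0,0,0,0.4,0,0,0.48,0,0,0,0.4,0,0,0.59,0,0,0,0.4]'

```text
t: 4.38
tcp_pos: [0.5723, -0.0205, 0.0511]
tool_rot: [[0.997, -0.079, -0.003], [-0.079, -0.997, 0.0], [-0.003, 0.0, -1.0]]
force: [-1.1, 0.9, 0.6]
opening: 0.0513
```

```bash
python3 go.py 0.5734 -0.0204 0.051 -4.2
```

```text
t 4.38 p [ 0.5723 -0.0205  0.0511] yaw -4.52 j [-2.  29.8 -4.3 56.1  0.  92.5] F [-1.1  0.9  0.6] M [-0.02 -0.05  0.  ] op 0.0513
rot [ 0.0001  0.0029 -0.0055] shift [ 0.0011 -0.0002  0.0001]
```

carry_out --commands '[0,0.003,-0.005,0,0,0,0.4,0,0.003,-0.005,0,0,0,0.7,0,0.003,-0.005,0,0,0,1,0,0.003,-0.005,0,0,0,1,0,0.003,-0.005,0,0,0,1]'

```text
t: 4.8
tcp_pos: [0.5726, -0.0204, 0.0515]
tool_rot: [[0.998, -0.067, 0.001], [-0.067, -0.998, -0.0], [0.001, 0.0, -1.0]]
force: [0.5, 0.0, 0.2]
opening: 0.0329
```

```bash
python3 go.py 0.5723 -0.0204 0.051 -4.2
```

```text
t 4.8 p [ 0.5726 -0.0204  0.0515] yaw -3.84 j [-2.  29.7 -4.5 55.8 -0.  91.8] F [0.5 0.  0.2] M [0.01 0.02 0.07] op 0.0329
rot [ 0.     -0.001   0.0063] shift [-0.0003  0.      0.0005]
```

Centred in x at TCP (0.5726, −0.0204) with ≈0 N lateral force. I lift it.

carry_out --commands '[0,0,0,0,0,-0.01,1,0,0,0,0,0,-0.025,1,0,0,0,0,0,-0.045,1,0,0,0,0,0,-0.07,1,0,0,0,0,0,-0.07,1]'

```text
t: 5.22
tcp_pos: [0.5758, -0.0205, 0.1273]
tool_rot: [[0.998, -0.067, 0.01], [-0.067, -0.998, -0.0], [0.01, -0.0, -1.0]]
force: [1.0, -0.6, -0.2]
opening: 0.0324
```

```bash
python3 go.py 0.5726 -0.0204 0.12 -4.2; python3 look.py l2 370 160 430 230 370 150 430 220 6
```

```text
t 5.22 p [ 0.5758 -0.0205  0.1273] yaw -3.87 j [-2.  25.5  1.2 65.1 -0.  91.8] F [ 1.  -0.6 -0.2] M [ 0.07 -0.05  0.01] op 0.0324
rot [-0.0003 -0.0101  0.0058] shift [-0.0033  0.0001  0.0072]
```

View pics/l2.png

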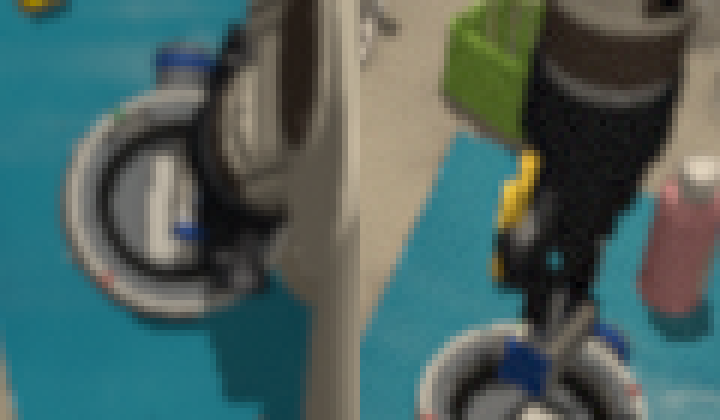

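Scene view: the cartridge hangs in the jaws, blue end near at ≈(457,211), clear of the slot. Now the half turn.

carry_out --commands '[0,0,-0.12,0,0,0,1,0,0,-0.24,0,0,0,1,0,0,-0.36,0,0,0,1,0,0,-0.48,0,0,0,1,0,0,-0.6,0,0,0,1]'

```text
t: 5.73
tcp_pos: [0.5714, -0.0204, 0.1201]
tool_rot: [[0.859, 0.513, -0.002], [0.513, -0.859, 0.0], [-0.002, -0.001, -1.0]]
force: [-0.5, 0.5, -0.5]
opening: 0.0329
```

carry_out --commands '[0,0,-0.12,0,0,0,1,0,0,-0.24,0,0,0,1,0,0,-0.36,0,0,0,1,0,0,-0.48,0,0,0,1,0,0,-0.6,0,0,0,1]'

```text
t: 6.15
tcp_pos: [0.5714, -0.0204, 0.1201]
tool_rot: [[0.419, 0.908, -0.002], [0.908, -0.419, 0.0], [-0.001, -0.002, -1.0]]
force: [0.1, -0.1, -0.8]
opening: 0.0329
```

carry_out --commands '[0,0,-0.12,0,0,0,1,0,0,-0.24,0,0,0,1,0,0,-0.36,0,0,0,1,0,0,-0.48,0,0,0,1,0,0,-0.6,0,0,0,1]'

```text
t: 6.57
tcp_pos: [0.5714, -0.0204, 0.1201]
tool_rot: [[-0.167, 0.986, -0.002], [0.986, 0.167, 0.0], [0.0, -0.002, -1.0]]
force: [-0.4, -0.5, -0.3]
opening: 0.0329
```

carry_out --commands '[0,0,-0.12,0,0,0,1,0,0,-0.24,0,0,0,1,0,0,-0.36,0,0,0,1,0,0,-0.48,0,0,0,1,0,0,-0.6,0,0,0,1]'

```text
t: 6.98
tcp_pos: [0.5714, -0.0204, 0.1201]
tool_rot: [[-0.694, 0.72, -0.002], [0.72, 0.694, 0.0], [0.001, -0.001, -1.0]]
force: [0.5, -0.0, -0.2]
opening: 0.0329
```

carry_out --commands '[0,0,-0.12,0,0,0,1,0,0,-0.24,0,0,0,1,0,0,-0.36,0,0,0,1,0,0,-0.48,0,0,0,1,0,0,-0.6,0,0,0,1]'

```text
t: 7.4
tcp_pos: [0.5714, -0.0204, 0.1201]
tool_rot: [[-0.979, 0.202, -0.002], [0.202, 0.979, 0.0], [0.002, -0.0, -1.0]]
force: [0.6, 0.5, -1.7]
opening: 0.0329
```

```bash
python3 go.py 0.5726 -0.0204 0.07 175.8
```

```text
t 7.4 p [ 0.5714 -0.0204  0.1201] yaw 168.35 j [ -2.   25.9   0.6  64.9  -0.  -80.4] F [ 0.6  0.5 -1.7] M [ 0.   -0.09  0.02] op 0.0329
rot [-0.0002 -0.002  -0.1301] shift [-0.0013  0.0002  0.0501]
```

carry_out --commands '[0,0,-0.06,-0.0013,0,0.01,1,0,-0.002,-0.131,-0.0013,0,0.03,1,0,-0.002,-0.131,-0.0013,0,0.045,1,0,-0.002,-0.131,-0.0013,0,0.045,1,0,-0.002,-0.131,-0.0013,0,0.045,1]'

```text
t: 7.82
tcp_pos: [0.5721, -0.0206, 0.0748]
tool_rot: [[-0.997, 0.079, -0.002], [0.079, 0.997, -0.0], [0.002, -0.0, -1.0]]
force: [0.2, 0.7, -0.3]
opening: 0.0327
```

```bash
python3 go.py 0.5726 -0.0204 0.0515 175.9;python3 look.py l3 370 160 430 230 370 170 430 240 6
```

```text
t 7.82 p [ 0.5721 -0.0206  0.0748] yaw 175.49 j [ -2.1  28.3  -2.8  59.   -0.  -87.6] F [ 0.2  0.7 -0.3] M [-0.   -0.04  0.01] op 0.0327
rot [-0.0003 -0.0017 -0.0071] shift [-0.0006  0.0003  0.0233]
```

View pics/l3.png

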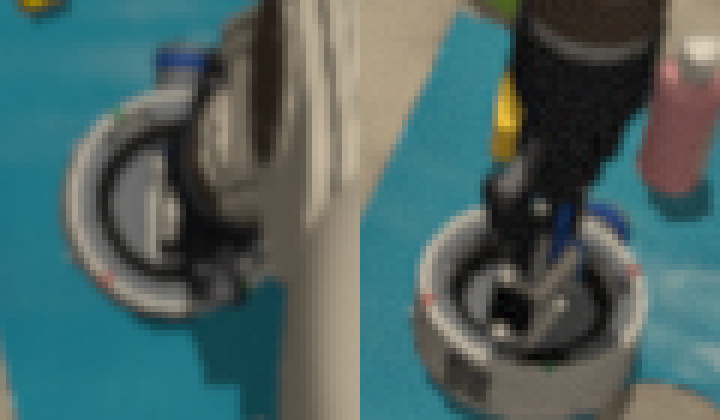

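Scene view: the black end is now near at ≈(455,220), and the blue end faces the inlet. I descend gently.

carry_out --commands '[0,0,-0.007,-0.0004,0.0002,0.005,1,0,0,-0.007,-0.0004,0.0002,0.01,1,0,0,-0.007,-0.0004,0.0002,0.014,1,0,0,-0.007,-0.0004,0.0002,0.018,1,0,0,-0.007,-0.0004,0.0002,0.018,1]'

```text
t: 8.33
tcp_pos: [0.5753, -0.0205, 0.0644]
tool_rot: [[-0.997, 0.071, 0.008], [0.071, 0.997, -0.0], [-0.008, 0.0, -1.0]]
force: [-12.5, 0.1, 31.4]
opening: 0.0326
```

```bash
python3 go.py 0.5726 -0.0204 0.0515 175.9
```

```text
t 8.33 p [ 0.5753 -0.0205  0.0644] yaw 175.9 j [ -2.   28.9  -3.6  57.1  -0.  -87.9] F [-12.5   0.1  31.4] M [ 0.06  2.14 -0.03] op 0.0326
rot [0.0001 0.0078 0.    ] shift [ 0.0028 -0.0001  0.0129]
```

It is resting on the block's edge (31 N up, −12.5 N in x), so it is slightly too far in +x. I back off and correct.

carry_out --commands '[0,0,0,0,0,-0.012,1,0,0,0,0,0,-0.012,1,0,0,0,0,0,-0.012,1,0,0,0,0,0,-0.012,1]'

```text
t: 8.67
tcp_pos: [0.5739, -0.0205, 0.0697]
tool_rot: [[-0.997, 0.072, 0.002], [0.072, 0.997, -0.0], [-0.002, -0.0, -1.0]]
force: [0.1, 0.0, -0.1]
opening: 0.033
```

```bash
python3 go.py 0.5712 -0.0204 0.0655 175.9
```

```text
t 8.67 p [ 0.5739 -0.0205  0.0697] yaw 175.9 j [ -2.   28.6  -3.1  58.1  -0.  -87.9] F [ 0.1  0.  -0.1] M [-0.01 -0.   -0.03] op 0.033
rot [-0.0002  0.0021 -0.    ] shift [ 0.0028 -0.0001  0.0042]
```

carry_out --commands '[0,0.002,0,0.002,0,0,1,0,0.002,0,0.002,0,0,1,0,0.002,0,0.002,0,0.002,1,0,0.002,0,0.002,0,0.004,1,0,0.002,0,0.002,0,0.006,1]'

```text
t: 9.08
tcp_pos: [0.5721, -0.0204, 0.0638]
tool_rot: [[-0.997, 0.072, 0.0], [0.072, 0.997, -0.0], [-0.0, -0.0, -1.0]]
force: [0.5, 0.5, 0.1]
opening: 0.0331
```

```bash
python3 go.py 0.5715 -0.0204 0.0655 175.9
```

```text
t 9.08 p [ 0.5721 -0.0204  0.0638] yaw 175.9 j [ -2.   28.9  -3.7  57.4  -0.  -87.9] F [0.5 0.5 0.1] M [-0.   -0.02 -0.02] op 0.0331
rot [-0.0002  0.0003 -0.0001] shift [ 0.0006 -0.     -0.0017]
```

Now .0638, below the contact height and without force. I carry on down.

carry_out --commands '[0,0,0,0,0,0.002,1,0,0,0,0,0,0.004,1,0,0,0,0,0,0.006,1,0,0,0,0,0,0.008,1,0,0,0,0,0,0.008,1]'

```text
t: 9.5
tcp_pos: [0.572, -0.0204, 0.0559]
tool_rot: [[-0.997, 0.072, 0.0], [0.072, 0.997, -0.0], [-0.0, -0.0, -1.0]]
force: [-0.5, 0.6, -0.1]
opening: 0.0329
```

```bash
python3 go.py 0.5721 -0.0204 0.0515 175.9
```

```text
t 9.5 p [ 0.572  -0.0204  0.0559] yaw 175.9 j [ -2.   29.4  -4.2  56.4  -0.  -87.9] F [-0.5  0.6 -0.1] M [-0.02 -0.04  0.03] op 0.0329
rot [-0.0002  0.0001 -0.    ] shift [-0.0001 -0.      0.0044]
```

carry_out --commands '[0,0,0,0,0,0.002,1,0,0,0,0,0,0.004,1,0,0,0,0,0,0.005,1,0,0,0,0,0,0.005,1]'

```text
t: 9.83
tcp_pos: [0.5723, -0.0204, 0.0515]
tool_rot: [[-0.997, 0.072, 0.001], [0.072, 0.997, -0.0], [-0.001, -0.0, -1.0]]
force: [-0.4, -0.0, -1.0]
opening: 0.033
```

```bash
python3 go.py 0.5721 -0.0204 0.0515 175.9
```

```text
t 9.83 p [ 0.5723 -0.0204  0.0515] yaw 175.9 j [ -2.   29.6  -4.5  55.8  -0.  -87.9] F [-0.4 -0.  -1. ] M [ 0.   -0.04  0.01] op 0.033
rot [-0.0001  0.001  -0.0001] shift [ 0.0002 -0.     -0.    ]
```

carry_out --commands '[0,0,0,0,0,0.0015,1,0,0,0,0,0,0.0015,1,0,0,0,0,0,0.0015,0.4,0,0,0,0,0,0.0005,0.4,0,0,0,0,0,0,0.4]'

```text
t: 10.25
tcp_pos: [0.5724, -0.0204, 0.0515]
tool_rot: [[-0.997, 0.072, 0.001], [0.072, 0.997, -0.0], [-0.001, -0.0, -1.0]]
force: [-0.7, 0.8, -0.4]
opening: 0.0511
```

carry_out --commands '[0,0,0,0,0,-0.02,0.4,0,0,0,0,0,-0.05,0.4,0,0,0,0,0,-0.08,0.4,0,0,0,0,0,-0.11,0.4]'

```text
t: 10.58
tcp_pos: [0.5718, -0.0203, 0.1622]
tool_rot: [[-0.997, 0.071, -0.0], [0.071, 0.997, -0.0], [0.0, -0.0, -1.0]]
force: [1.1, 0.0, -1.2]
opening: 0.0514
```

```bash
python3 go.py 0.4865 0.2432 0.16 21.8
```

```text
t 10.58 p [ 0.5718 -0.0203  0.1622] yaw 175.9 j [ -2.   24.    4.4  70.4  -0.  -87.9] F [ 1.1  0.  -1.2] M [-0.03 -0.   -0.05] op 0.0514
rot [-5.0000e-04  2.0000e-04  2.6896e+00] shift [0.1039 0.2568 0.0021]
```

Next the cover: jaws across its bar (yaw −158.2°).

carry_out --commands '[0,0,-0.1,0.104,0.257,0,0.4,0,0,-0.2,0.104,0.257,0,0.4,0,0,-0.3,0.104,0.257,0,0.4,0,0,-0.4,0.104,0.257,0,0.4,0,0,-0.452,0.104,0.257,0,0.4]'

```text
t: 11.0
tcp_pos: [0.5074, 0.1793, 0.1614]
tool_rot: [[-0.927, -0.374, 0.001], [-0.374, 0.927, -0.0], [-0.001, -0.001, -1.0]]
force: [0.8, 0.1, -0.8]
opening: 0.0517
```

```bash
python3 go.py 0.4865 0.2432 0.115 -158.2; python3 look.py l4 370 160 430 230 370 180 430 250 6
```

```text
t 11.0 p [0.5074 0.1793 0.1614] yaw -158.01 j [ 19.5  20.3  -1.4  68.3  -0.  -92.5] F [ 0.8  0.1 -0.8] M [ 0.01 -0.07 -0.02] op 0.0517
rot [-0.0005  0.0012  0.0033] shift [-0.0045  0.0671  0.0464]
```

View pics/l4.png

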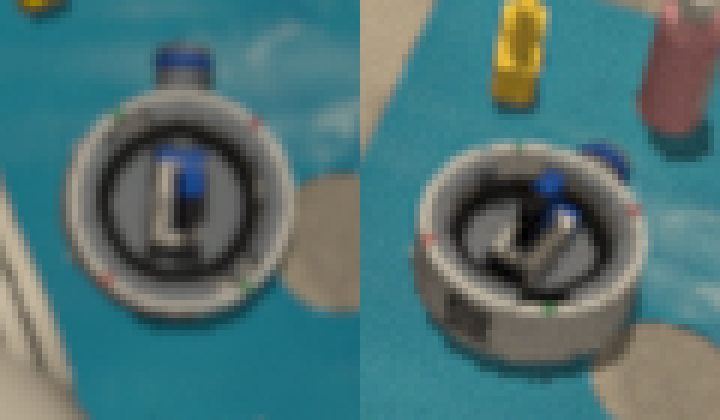

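Top view: the cartridge sits level in the slot, blue end at the inlet (400,186) and black end at (399,202). On to the cover.

carry_out --commands '[0,0,0,-0.0045,0.067,0.01,0.4,0,0,0,-0.0045,0.067,0.03,0.4,0,0,0,-0.0045,0.067,0.046,0.4,0,0,0,-0.0045,0.067,0.046,0.4,0,0,0,-0.0045,0.067,0.046,0.4]'

```text
t: 11.52
tcp_pos: [0.4867, 0.241, 0.1144]
tool_rot: [[-0.929, -0.371, -0.001], [-0.371, 0.929, -0.002], [0.002, -0.001, -1.0]]
force: [-0.1, -0.7, 0.4]
opening: 0.0513
```

```bash
python3 go.py 0.4865 0.2432 0.066 -158.2; python3 look.py l5 290 180 350 250 290 150 350 220 6
```

```text
t 11.52 p [0.4867 0.241  0.1144] yaw -158.22 j [ 26.4  23.1  -4.6  62.4  -0.1 -85.4] F [-0.1 -0.7  0.4] M [-0.06 -0.06  0.02] op 0.0513
rot [-0.0012 -0.0021 -0.0003] shift [-0.0007  0.0022  0.0484]
```

View pics/l5.png

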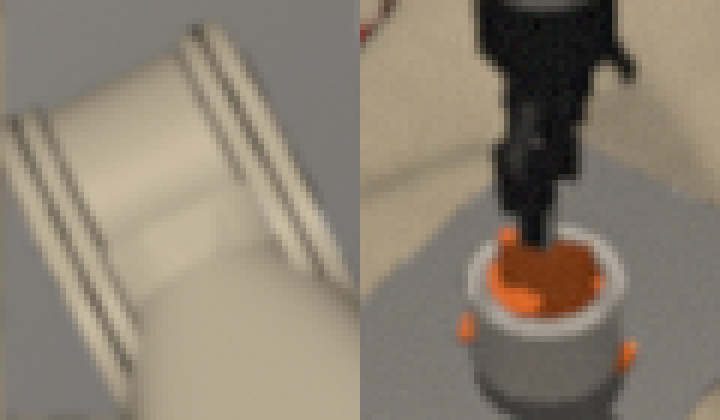

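Scene view: the fingers stand above the handle at scene ≈(378,190). I'll centre along the bar first by squeezing its ends, then grip across it.

carry_out --commands '[0,0,0.12,0,0.002,0,0,0,0,0.24,0,0.002,0,0,0,0,0.36,0,0.002,0,0,0,0,0.48,0,0.002,0,0,0,0,0.6,0,0.002,0,0]'

```text
t: 12.03
tcp_pos: [0.4883, 0.2429, 0.117]
tool_rot: [[-0.974, 0.226, 0.004], [0.226, 0.974, 0.001], [-0.003, 0.002, -1.0]]
force: [0.7, -0.2, -0.2]
opening: 0.0855
```

carry_out --commands '[0,0,0.12,0,0,0,0,0,0,0.24,0,0,0,0,0,0,0.36,0,0,0,0,0,0,0.48,0,0,0,0,0,0,0.6,0,0,0,0]'

```text
t: 12.45
tcp_pos: [0.4883, 0.2429, 0.1171]
tool_rot: [[-0.677, 0.736, 0.004], [0.736, 0.677, 0.001], [-0.002, 0.003, -1.0]]
force: [0.1, -0.1, -1.0]
opening: 0.0853
```

carry_out --commands '[0,0,0.12,0,0,0,0,0,0,0.24,0,0,0,0,0,0,0.36,0,0,0,0,0,0,0.37,0,0,0,0,0,0,0.37,0,0,0,0]'

```text
t: 12.87
tcp_pos: [0.4879, 0.2431, 0.1166]
tool_rot: [[-0.373, 0.928, 0.003], [0.928, 0.373, 0.001], [-0.0, 0.003, -1.0]]
force: [-0.5, 0.2, -0.0]
opening: 0.0852
```

```bash
python3 go.py 0.4865 0.2432 0.066 111.8
```

```text
t 12.87 p [0.4879 0.2431 0.1166] yaw 111.89 j [26.5 23.  -4.4 62.4 -0.   4.6] F [-0.5  0.2 -0. ] M [-0.01 -0.01  0.01] op 0.0852
rot [0.0031 0.0004 0.0015] shift [ 0.0007 -0.0014  0.0506]
```

carry_out --commands '[0.003,0,0.0015,0.0005,-0.0012,0.015,0,0.003,0,0.0015,0.0005,-0.0012,0.032,0,0.003,0,0.0015,0.0005,-0.0012,0.048,0,0.003,0,0.0015,0.0005,-0.0012,0.048,0,0.003,0,0.0015,0.0005,-0.0012,0.048,0.2]'

```text
t: 13.28
tcp_pos: [0.4851, 0.243, 0.0671]
tool_rot: [[-0.372, 0.928, -0.003], [0.928, 0.372, -0.002], [-0.001, -0.004, -1.0]]
force: [0.3, 0.1, 0.8]
opening: 0.0754
```

carry_out --commands '[0,0,0,0,0,0,0.3,0,0,0,0,0,0,0.35,0,0,0,0,0,0,0.4,0,0,0,0,0,0,0.4]'

```text
t: 13.62
tcp_pos: [0.4867, 0.2441, 0.0692]
tool_rot: [[-0.371, 0.929, 0.001], [0.929, 0.371, 0.0], [-0.0, 0.001, -1.0]]
force: [-1.2, -1.0, 6.8]
opening: 0.0544
```

```bash
python3 go.py 0.4865 0.2432 0.066 111.8
```

```text
t 13.62 p [0.4867 0.2441 0.0692] yaw 111.77 j [26.7 25.7 -8.  56.1 -0.   4.9] F [-1.2 -1.   6.8] M [-0.09  0.1   0.02] op 0.0544
rot [ 0.0013  0.0004 -0.0005] shift [-0.0008 -0.0006  0.0032]
```

carry_out --commands '[0,0,0,0,0,0,0,0,0,0,0,0,0,0,0,0,-0.1,0,0,0,0,0,0,-0.22,0,0,0,0,0,0,-0.34,0,0,0,0]'

```text
t: 14.03
tcp_pos: [0.4853, 0.2435, 0.0671]
tool_rot: [[-0.664, 0.748, -0.002], [0.748, 0.664, -0.002], [0.0, -0.003, -1.0]]
force: [0.3, -0.0, 0.4]
opening: 0.0858
```

carry_out --commands '[0,0,-0.12,0,0,0,0,0,0,-0.24,0,0,0,0,0,0,-0.36,0,0,0,0,0,0,-0.48,0,0,0,0,0,0,-0.6,0,0,0,0.1]'

```text
t: 14.45
tcp_pos: [0.4852, 0.2435, 0.067]
tool_rot: [[-0.97, 0.242, -0.002], [0.242, 0.97, -0.002], [0.002, -0.002, -1.0]]
force: [0.1, -0.1, -0.1]
opening: 0.077
```

carry_out --commands '[0,0,-0.12,0,0,0,0.1,0,0,-0.24,0,0,0,0.2,0,0,-0.36,0,0,0,0.3,0,0,-0.48,0,0,0,0.4,0,0,-0.62,0,0,0,0.4]'

```text
t: 14.87
tcp_pos: [0.4852, 0.2435, 0.0671]
tool_rot: [[-0.936, -0.352, -0.002], [-0.352, 0.936, -0.002], [0.003, -0.001, -1.0]]
force: [-0.4, -0.8, 0.1]
opening: 0.0511
```

```bash
python3 go.py 0.4867 0.2441 0.066 -158.2
```

```text
t 14.87 p [0.4852 0.2435 0.0671] yaw -159.37 j [ 26.7  25.9  -8.2  56.1  -0.  -84. ] F [-0.4 -0.8  0.1] M [-0.05  0.03  0.02] op 0.0511
rot [-0.0006 -0.0028 -0.0203] shift [-0.0016  0.      0.0011]
```

carry_out --commands '[0,-0.003,-0.02,-0.0015,0,0.002,0.4,0,-0.003,-0.02,-0.0015,0,0.002,0.6,0,-0.003,-0.02,-0.0015,0,0.002,0.9,0,-0.003,-0.02,-0.0015,0,0.002,1,0,-0.003,-0.02,-0.0015,0,0.002,1]'

```text
t: 15.28
tcp_pos: [0.487, 0.2442, 0.0654]
tool_rot: [[-0.931, -0.364, 0.001], [-0.364, 0.931, -0.0], [-0.001, -0.0, -1.0]]
force: [1.1, 0.1, 0.4]
opening: 0.011
```

carry_out --commands '[0,0,0,0,0,0,1,0,0,0,0,0,0,1]'

```text
t: 15.45
tcp_pos: [0.487, 0.2442, 0.0654]
tool_rot: [[-0.931, -0.365, 0.001], [-0.365, 0.931, -0.0], [-0.001, -0.001, -1.0]]
force: [1.2, 0.5, -0.9]
opening: 0.011
```

```bash
python3 go.py 0.4867 0.2441 0.066 -158.2
```

```text
t 15.45 p [0.487  0.2442 0.0654] yaw -158.6 j [ 26.7  26.   -8.2  55.7  -0.  -84.7] F [ 1.2  0.5 -0.9] M [ 0.06 -0.02 -0.06] op 0.011
rot [-0.0005  0.0011 -0.007 ] shift [ 0.0003 -0.     -0.0006]
```

carry_out --commands '[0,0,0,0,0,-0.01,1,0,0,0,0,0,-0.03,1,0,0,0.1,0,0,-0.06,1,0,0,0.2,0,0,-0.09,1,0,0,0.3,0,0,-0.1,1]'

```text
t: 15.87
tcp_pos: [0.4885, 0.245, 0.1704]
tool_rot: [[-0.998, -0.069, 0.007], [-0.069, 0.998, 0.003], [-0.007, 0.002, -1.0]]
force: [2.0, 0.6, -1.1]
opening: 0.0108
```

```bash
python3 go.py 0.5722 -0.0204 0.165 125.9; python3 look.py l6 290 180 350 250 290 130 370 210 6
```

```text
t 15.87 p [0.4885 0.245  0.1704] yaw -176.06 j [ 26.7  20.6   0.4  69.4  -0.  -67.3] F [ 2.   0.6 -1.1] M [ 0.04 -0.12 -0.05] op 0.0108
rot [0.0055 0.0053 1.0129] shift [-0.0652 -0.2705  0.0052]
```

View pics/l6.png

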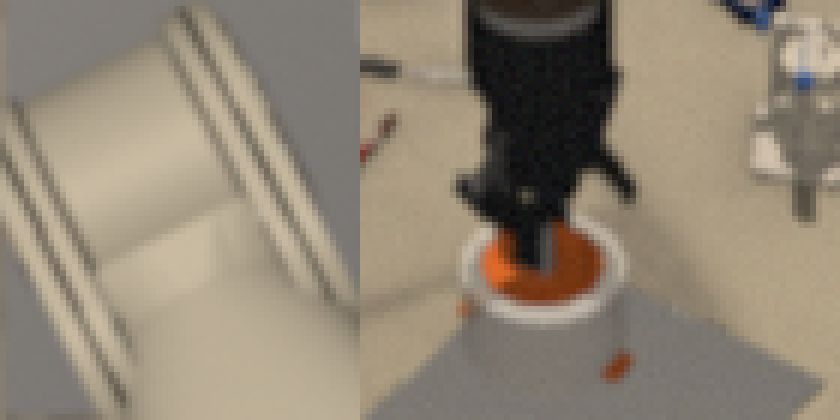

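Scene view: the cover hangs level in the jaws, with lugs at ≈(368,181) and (393,191). I carry it over the housing.

carry_out --commands '[0,0,0.12,-0.065,-0.27,0,1,0,0,0.24,-0.065,-0.27,0,1,0,0,0.36,-0.065,-0.27,0,1,0,0,0.48,-0.065,-0.27,0,1,0,0,0.6,-0.065,-0.27,0,1]'

```text
t: 16.38
tcp_pos: [0.5492, 0.044, 0.1638]
tool_rot: [[-0.864, 0.504, -0.002], [0.504, 0.864, -0.001], [0.002, -0.002, -1.0]]
force: [0.8, 0.7, -1.7]
opening: 0.0111
```

```bash
python3 go.py 0.5722 -0.0204 0.165 125.9
```

```text
t 16.38 p [0.5492 0.044  0.1638] yaw 149.72 j [  4.6  21.7   1.2  69.5  -0.  -55.1] F [ 0.8  0.7 -1.7] M [ 0.04 -0.04 -0.03] op 0.0111
rot [-0.002  -0.0014  0.4157] shift [-0.0523 -0.044  -0.0012]
```

carry_out --commands '[0,0,0.12,-0.052,-0.044,0,1,0,0,0.24,-0.052,-0.044,0,1,0,0,0.36,-0.052,-0.044,0,1,0,0,0.415,-0.052,-0.044,0,1,0,0,0.415,-0.052,-0.044,0,1]'

```text
t: 16.8
tcp_pos: [0.5719, -0.0194, 0.1635]
tool_rot: [[-0.589, 0.808, -0.003], [0.808, 0.589, -0.0], [0.002, -0.003, -1.0]]
force: [0.2, 0.1, -3.5]
opening: 0.0112
```

```bash
python3 go.py 0.5722 -0.0204 0.115 125.9
```

```text
t 16.8 p [ 0.5719 -0.0194  0.1635] yaw 126.06 j [ -1.9  24.1   4.7  70.8  -0.  -38. ] F [ 0.2  0.1 -3.5] M [ 0.06  0.03 -0.01] op 0.0112
rot [-0.0025 -0.0017  0.0028] shift [-0.001  -0.0002  0.0485]
```

Down to TCP 0.115 (rim about 12 mm above the resting height), then look.

carry_out --commands '[-0.002,-0.002,0.002,-0.0008,0,0.015,1,-0.002,-0.002,0.002,-0.0008,0,0.03,1,-0.002,-0.002,0.002,-0.0008,0,0.048,1,-0.002,-0.002,0.002,-0.0008,0,0.048,1,-0.002,-0.002,0.002,-0.0008,0,0.048,1]'

```text
t: 17.22
tcp_pos: [0.5718, -0.0186, 0.1157]
tool_rot: [[-0.59, 0.808, -0.001], [0.808, 0.59, -0.001], [0.0, -0.001, -1.0]]
force: [-0.7, -0.1, -1.0]
opening: 0.011
```

```bash
python3 go.py 0.5722 -0.0204 0.103 125.9; python3 look.py l7 370 160 430 230 365 160 435 240 6
```

```text
t 17.22 p [ 0.5718 -0.0186  0.1157] yaw 126.13 j [ -1.8  26.1   0.3  64.3  -0.  -38. ] F [-0.7 -0.1 -1. ] M [ 0.02  0.   -0.  ] op 0.011
rot [-0.0013 -0.0003  0.004 ] shift [-0.0017 -0.0007  0.0127]
```

View pics/l7.png

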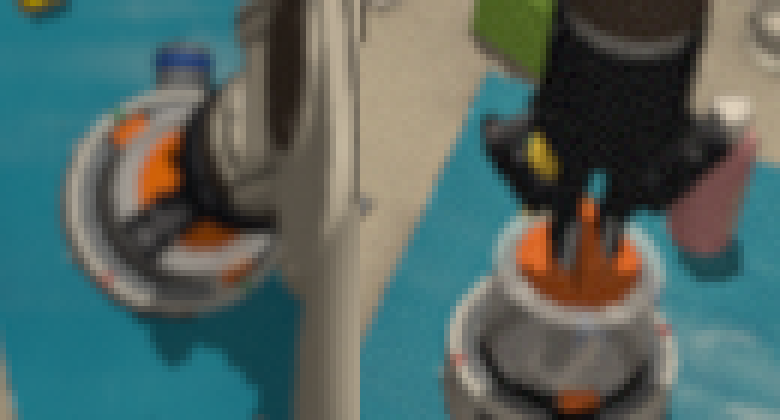

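Top view: one lug at ≈(391,181) beside the green dot (390,179), the other at ≈(409,205) toward the lower green dot. I shift y by −1.7 mm and lower.

carry_out --commands '[0,0,0.003,-0.002,-0.0008,0.0,1,0,0,0.003,-0.002,-0.0008,0.002,1,0,0,0.003,-0.002,-0.0008,0.005,1,0,0,0.003,-0.002,-0.0008,0.008,1,0,0,0.003,-0.002,-0.0008,0.008,1]'

```text
t: 17.73
tcp_pos: [0.5738, -0.0212, 0.1088]
tool_rot: [[-0.585, 0.811, 0.003], [0.811, 0.585, -0.001], [-0.002, 0.002, -1.0]]
force: [-0.4, -0.7, -2.1]
opening: 0.0109
```

```bash
python3 go.py 0.5722 -0.0204 0.103 125.9
```

```text
t 17.73 p [ 0.5738 -0.0212  0.1088] yaw 125.8 j [ -2.1  26.5  -0.2  63.2  -0.  -37.9] F [-0.4 -0.7 -2.1] M [-0.02  0.09  0.05] op 0.0109
rot [ 0.0018  0.0021 -0.0017] shift [ 0.0016 -0.0009  0.0058]
```

carry_out --commands '[0.002,0.002,0,0.0014,-0.0008,0.0,1,0.002,0.002,0,0.0014,-0.0008,0.001,1,0.002,0.002,0,0.0014,-0.0008,0.002,1,0.002,0.002,0,0.0014,-0.0008,0.003,1]'

```text
t: 18.07
tcp_pos: [0.5729, -0.0205, 0.1065]
tool_rot: [[-0.585, 0.811, 0.001], [0.811, 0.585, -0.0], [-0.001, 0.001, -1.0]]
force: [0.5, -0.9, -0.7]
opening: 0.0112
```

```bash
python3 go.py 0.5722 -0.0204 0.103 125.9
```

```text
t 18.07 p [ 0.5729 -0.0205  0.1065] yaw 125.79 j [ -2.   26.5  -0.5  62.9  -0.  -37.8] F [ 0.5 -0.9 -0.7] M [ 0.03 -0.06  0.07] op 0.0112
rot [ 0.0008  0.0009 -0.0018] shift [ 0.0005 -0.0005  0.0035]
```

Good centring (<1 mm). Down through the notches.

carry_out --commands '[0.001,0.001,0,0.0004,-0.0004,0.001,1,0.001,0.001,0,0.0004,-0.0004,0.003,1,0.001,0.001,0,0.0004,-0.0004,0.005,1,0.001,0.001,0,0.0004,-0.0004,0.006,1]'

```text
t: 18.4
tcp_pos: [0.5724, -0.0204, 0.1006]
tool_rot: [[-0.585, 0.811, -0.0], [0.811, 0.585, -0.0], [0.0, -0.0, -1.0]]
force: [-1.0, 0.6, 2.0]
opening: 0.0109
```

```bash
python3 go.py 0.5722 -0.0204 0.093 125.9
```

```text
t 18.4 p [ 0.5724 -0.0204  0.1006] yaw 125.79 j [ -2.   26.8  -0.9  62.2  -0.  -37.8] F [-1.   0.6  2. ] M [ 0.05  0.23 -0.01] op 0.0109
rot [-0.     -0.     -0.0019] shift [ 0.0002 -0.0002  0.0076]
```

Contact at the ring height (TCP 0.1006, past the flange top at 0.108). I push down about 8 mm.

carry_out --commands '[0,0,0,0,0,0.003,1,0,0,0,0,0,0.006,1,0,0,0,0,0,0.008,1,0,0,0,0,0,0.008,1,0,0,0,0,0,0.008,1]'

```text
t: 18.82
tcp_pos: [0.5725, -0.0204, 0.093]
tool_rot: [[-0.585, 0.811, 0.0], [0.811, 0.585, -0.0], [-0.0, 0.0, -1.0]]
force: [-1.9, 0.4, 4.5]
opening: 0.0111
```

```bash
python3 go.py 0.5722 -0.0204 0.093 125.9
```

```text
t 18.82 p [ 0.5725 -0.0204  0.093 ] yaw 125.79 j [ -2.   27.2  -1.5  61.2  -0.  -37.8] F [-1.9  0.4  4.5] M [0.07 0.54 0.04] op 0.0111
rot [ 0.0002  0.0002 -0.0019] shift [ 0.0002 -0.0002 -0.    ]
```

carry_out --commands '[0,0,0.06,0,0,0.0007,1,0,0,0.14,0,0,0.0007,1,0,0,0.22,0,0,0.0007,1,0,0,0.3,0,0,0.0007,1,0,0,0.38,0,0,0.0007,1]'

```text
t: 19.23
tcp_pos: [0.5735, -0.0205, 0.0928]
tool_rot: [[-0.239, 0.971, 0.002], [0.971, 0.239, -0.0], [-0.001, 0.002, -1.0]]
force: [-0.7, -0.2, 6.2]
opening: 0.011
```

```bash
python3 go.py 0.5722 -0.0204 0.0925 45.9
```

```text
t 19.23 p [ 0.5735 -0.0205  0.0928] yaw 103.82 j [ -2.   27.3  -1.5  61.1  -0.  -15.9] F [-0.7 -0.2  6.2] M [-0.01  0.22  0.17] op 0.011
rot [ 2.5000e-03 -5.0000e-04  1.0108e+00] shift [ 0.0004 -0.0012  0.0003]
```

Turning freely (torque 0.17 N m, as expected). I continue.

carry_out --commands '[0,0,0.08,0,-0.0008,0,1,0,0,0.17,0,-0.0008,0,1,0,0,0.26,0,-0.0008,0,1,0,0,0.35,0,-0.0008,0,1,0,0,0.44,0,-0.0008,0,1]'

```text
t: 19.65
tcp_pos: [0.5728, -0.0206, 0.0928]
tool_rot: [[0.198, 0.98, 0.003], [0.98, -0.198, -0.0], [0.0, 0.003, -1.0]]
force: [-0.5, 0.4, 4.9]
opening: 0.011
```

```bash
python3 go.py 0.5722 -0.0204 0.0925 45.9
```

```text
t 19.65 p [ 0.5728 -0.0206  0.0928] yaw 78.58 j [-2.1 27.2 -1.7 61.  -0.   9.4] F [-0.5  0.4  4.9] M [0.03 0.23 0.12] op 0.011
rot [ 0.0024 -0.0011  0.5704] shift [ 0.0001 -0.0006  0.0003]
```

carry_out --commands '[0.002,0,0.1,0,0,0,1,0.002,0,0.2,0,0,0,1,0.002,0,0.3,0,0,0,1,0.002,0,0.4,0,0,0,1,0.002,0,0.47,0,0,0,1]'

```text
t: 20.07
tcp_pos: [0.5729, -0.0206, 0.0928]
tool_rot: [[0.62, 0.784, 0.001], [0.784, -0.62, 0.001], [0.001, 0.0, -1.0]]
force: [0.3, 0.4, 6.0]
opening: 0.0106
```

carry_out --commands '[0,0,0.06,0,0,0,1,0,0,0.09,0,0,0,1,0,0,0.1,0,0,0,1,0,0,0.1,0,0,0,1]'

```text
t: 20.4
tcp_pos: [0.5729, -0.0206, 0.0928]
tool_rot: [[0.693, 0.721, 0.001], [0.721, -0.693, 0.001], [0.001, 0.0, -1.0]]
force: [-0.0, -0.3, 5.7]
opening: 0.011
```

```bash
python3 go.py 0.5722 -0.0204 0.0925 45.9
```

```text
t 20.4 p [ 0.5729 -0.0206  0.0928] yaw 46.15 j [-2.1 27.3 -1.5 61.2  0.  41.8] F [-0.  -0.3  5.7] M [0.03 0.1  0.07] op 0.011
rot [ 0.0003 -0.0012  0.0044] shift [-0.0003 -0.0006  0.0003]
```

At 79.7° of turn. I ease up to let the spring lift the lugs into their pockets.

carry_out --commands '[0,0,0.005,0,0,0,1,0,0,0.005,0,0,-0.002,1,0,0,0.005,0,0,-0.004,1,0,0,0.005,0,0,-0.005,1,0,0,0.005,0,0,-0.005,1]'

```text
t: 20.82
tcp_pos: [0.5726, -0.0206, 0.0975]
tool_rot: [[0.696, 0.718, 0.0], [0.718, -0.696, 0.001], [0.001, -0.0, -1.0]]
force: [1.9, -0.2, 3.6]
opening: 0.0111
```

```bash
python3 go.py 0.5722 -0.0204 0.0975 45.9; python3 look.py l8 370 160 430 230 365 160 435 240 6
```

```text
t 20.82 p [ 0.5726 -0.0206  0.0975] yaw 45.87 j [-2.1 27.  -1.2 61.8  0.  42. ] F [ 1.9 -0.2  3.6] M [ 0.08 -0.49  0.05] op 0.0111
rot [-0.0004 -0.0008 -0.0006] shift [-0.0001 -0.0005 -0.    ]
```

View pics/l8.png

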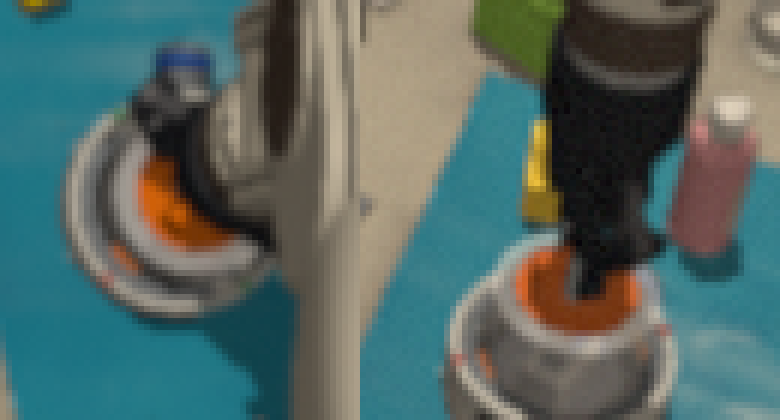

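The lug shows beside the red dot (top ≈(391,203) vs red (388,206)). I raise gently to test the lock.

carry_out --commands '[0,0,0,0,0,-0.001,1,0,0,0,0,0,-0.002,1,0,0,0,0,0,-0.002,1,0,0,0,0,0,-0.002,1]'

```text
t: 21.25
tcp_pos: [0.5718, -0.0207, 0.0985]
tool_rot: [[0.696, 0.718, -0.002], [0.718, -0.696, 0.001], [-0.001, -0.002, -1.0]]
force: [4.3, 0.2, -0.7]
opening: 0.0108
```

```bash
python3 go.py 0.5722 -0.0204 0.0975 45.9
```

```text
t 21.25 p [ 0.5718 -0.0207  0.0985] yaw 45.87 j [-2.1 27.  -1.1 62.1  0.  42. ] F [ 4.3  0.2 -0.7] M [ 0.01 -1.    0.02] op 0.0108
rot [-0.0019  0.0008 -0.0006] shift [0.0005 0.0001 0.001 ]
```

It resists lifting at 0.0985, which is the lock height. I release and retreat.

carry_out --commands '[0,0,0,0,0,0.0015,1,0,0,0,0,0,0.0015,1,0,0,0,0,0,0.0015,0.4,0,0,0,0,0,0.0015,0.4,0,0,0,0,0,0.0015,0.4]'

```text
t: 21.67
tcp_pos: [0.5697, -0.0206, 0.0963]
tool_rot: [[0.696, 0.718, -0.006], [0.718, -0.696, 0.001], [-0.004, -0.005, -1.0]]
force: [-0.4, -0.4, 0.6]
opening: 0.0464
```

carry_out --commands '[0,0,0,0,0,-0.01,0.4,0,0,0,0,0,-0.04,0.4,0,0,0,0,0,-0.07,0.4,0,0,0,0,0,-0.1,0.4,0,0,0,0,0,-0.1,0.4]'

```text
t: 22.08
tcp_pos: [0.5749, -0.0208, 0.2047]
tool_rot: [[0.696, 0.718, 0.009], [0.718, -0.696, 0.0], [0.006, 0.006, -1.0]]
force: [1.2, 0.1, 0.2]
opening: 0.0514
```

```bash
python3 go.py 0.45 0.25 0.22 45.9
```

```text
t 22.08 p [ 0.5749 -0.0208  0.2047] yaw 45.86 j [-2.1 22.6  8.7 75.6  0.  42. ] F [1.2 0.1 0.2] M [ 0.06 -0.06  0.01] op 0.0514
rot [ 0.0062 -0.0065 -0.0007] shift [ 0.1075 -0.2781 -0.0163]
```

carry_out --commands '[0,0,0,0.107,-0.278,-0.016,0.4,0,0,0,0.107,-0.278,-0.016,0.4,0,0,0,0.107,-0.278,-0.016,0.4,0,0,0,0.107,-0.278,-0.016,0.4,0,0,0,0.107,-0.278,-0.016,0.4]'

```text
t: 22.5
tcp_pos: [0.483, 0.1693, 0.2094]
tool_rot: [[0.697, 0.717, -0.002], [0.717, -0.697, 0.001], [-0.001, -0.002, -1.0]]
force: [0.1, 0.6, -0.1]
opening: 0.0512
```

carry_out --commands '[0,0,0,0.04,-0.1,0,0.4,0,0,0,0.04,-0.1,0,0.4,0,0,0,0.04,-0.1,0,0.4,0,0,0,0.04,-0.1,0,0.4]'

```text
t: 22.83
tcp_pos: [0.4381, 0.2704, 0.2094]
tool_rot: [[0.691, 0.722, -0.003], [0.722, -0.691, 0.002], [-0.0, -0.004, -1.0]]
force: [-0.4, -0.3, -0.4]
opening: 0.051
```

```bash
python3 go.py; python3 look.py l9 370 160 430 230 370 170 430 240 6
python3 - <<'E'
from meas import *
for n,b in(("top",(378,170,424,216)),("scene",(372,185,425,240))):
    im=cv2.imread(f'l9_{n}.png')
    bl=blobs(im,b,(4,130,80),(22,255,255),0.5)
    for A,c,_ in bl: print(n,round(A,1),c.round(1),'lug@z.041',onz(n,c,.041).round(4),'@z.095',onz(n,c,.095).round(4))
y=np.radians(-4.1)
for a in(-40,140): print('lock',a,[0.572+.05*np.cos(np.radians(a)+y),-.0205+.05*np.sin(np.radians(a)+y)])
E
```

```text
t 22.83 p [0.4381 0.2704 0.2094] yaw 46.25 j [31.6 16.1  0.1 74.1  0.2 75.3] F [-0.4 -0.3 -0.4] M [-0.04 -0.05 -0.  ] op 0.051
top 332.3 [402.9 191.6] lug@z.041 [ 0.5768 -0.0321  0.041 ] @z.095 [ 0.5711 -0.022   0.095 ]
top 5.5 [390.7 202.7] lug@z.041 [0.5392 0.0103 0.041 ] @z.095 [0.5352 0.0186 0.095 ]
scene 253.9 [401.1 207.5] lug@z.041 [ 0.6209 -0.007   0.041 ] @z.095 [ 0.5723 -0.0232  0.095 ]
scene 65.7 [395.7 190.3] lug@z.041 [0.6858 0.0482 0.041 ] @z.095 [0.6335 0.0288 0.095 ]
scene 1.7 [385.2 218.7] lug@z.041 [0.5436 0.0136 0.041 ] @z.095 [ 0.4994 -0.0039  0.095 ]
lock -40 [np.float64(0.6079063148881594), np.float64(-0.05529563982961572)]
lock 140 [np.float64(0.5360936851118405), np.float64(0.014295639829615719)]
```

View pics/l9.png

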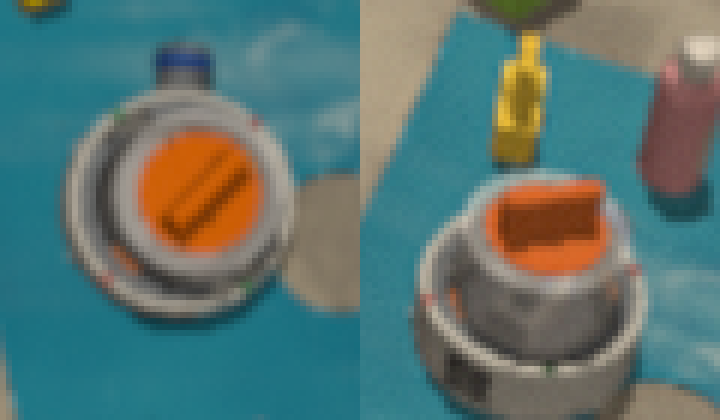

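Run:
```python
from h import *
for n,a,b in(("scene",(393.1,202.5),(410.7,200.5)),("top",(399,198.3),(411.3,188.6))):
    A=onz(n,a,.125 if n=="scene" else .112);B=onz(n,b,.125 if n=="scene" else .112);d=B-A
    print(n,A.round(3),B.round(3),np.linalg.norm(d),np.degrees(np.arctan2(d[1],d[0])))
# bystanders moved? compare images
for n in("top","scene"):
    d=cv2.absdiff(cv2.imread(f'l9_{n}.png'),cv2.imread(f'pics/{n}0.png')).max(2)
    for nm,p in dict(bowl=(.555,-.22,.03),bottle=(.74,-.02,.05),jar=(.37,-.11,.04),cast=(.36,.11,.02)).items():
        u,v=proj(n,p)[0].astype(int); print(n,nm,(u,v),(d[v-14:v+14,u-14:u+14]>45).sum())
```

```text
scene [ 0.55  -0.001  0.125] [ 0.591 -0.044  0.125] 0.05918255660720364 -46.00657944109141
top [ 0.548 -0.006  0.112] [ 0.579 -0.046  0.112] 0.05069765979442412 -52.14431233327439
top bowl (np.int64(457), np.int64(197)) 0
top bottle (np.int64(398), np.int64(143)) 0
top jar (np.int64(427), np.int64(252)) 0
top cast (np.int64(361), np.int64(255)) 185
scene bowl (np.int64(450), np.int64(250)) 0
scene bottle (np.int64(419), np.int64(187)) 11
scene jar (np.int64(393), np.int64(273)) 0
scene cast (np.int64(330), np.int64(245)) 139
```

The bar lies at ≈−46° (scene) against the lock at −44°; the top view reads −52° because there I took shadowed edges. The cast difference is probably the arm in front of it, so I check.

Run:
```python
from h import *
a=cv2.imread('pics/scene0.png');b=cv2.imread('l9_scene.png')
cv2.imwrite('pics/cmp.png',np.vstack([crop(a,290,190,440,290,3),crop(b,290,190,440,290,3)]))
```

```text
(no output)
```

View pics/cmp.png

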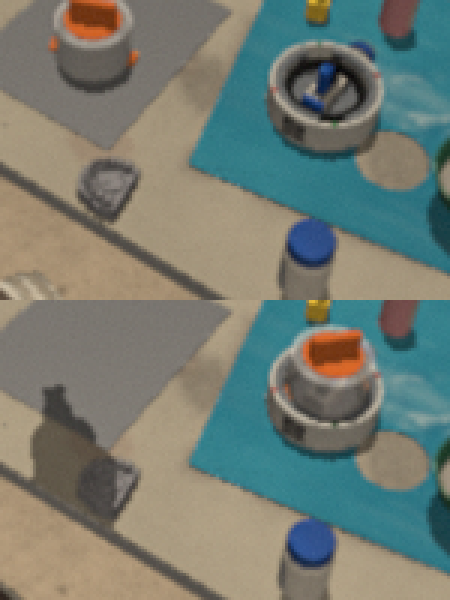

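The cast stands unmoved at scene ≈(326,252), only in the arm's shadow, and the jar is unmoved. I hand in.

```bash
python3 -c "
from plant import env; env.close_job()"
```

```text
the job is handed in; nothing more can be done
```

I turned the cartridge end for end and put it back in its slot. I then fitted the cover, pushed it down and locked it, and handed the job in at about 23 s. No verdict was reported.

**Cartridge**
- The first insertion caught the slot's edge at 31 N, slightly too far in +x. I backed off, corrected it and it went in freely.
- It ended at its original height (TCP 0.0515) with no side force.
- Both views show the blue end at the inlet.

**Cover**
- It went through the notches, was pressed about 8 mm against the spring, and turned about 80° clockwise at 0.1–0.2 N m.
- It rose to the locking height, and a slight upward pull was resisted.

**Last checks**
- **Lug:** the visible lug is at 137°, against 136° for the lock place.
- **Handle bar:** the scene view gives −46°, against −44° expected. The top view gave −52°, which I put down to reading shadowed bar edges.
- **Cover centre:** the camera reading was 2–3 mm off the housing centre in y, while the gripper's position when it let go agreed with the housing centre in y to 0.2 mm. Its x then read about 2.5 mm off with the jaws already opening; about 0.5 mm just before.
- **Bystanders:** bowl, bottle and jar match the first pictures apart from a few pixels at the bottle in one view. The cast differed only by the arm's shadow.

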